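# Check in a returned espresso machine and hang up its accessories

## Robot

A 7-joint arm with a two-finger parallel gripper is mounted at the origin on the work surface. World frame = base frame: x ahead of the robot, y to its left, z up, the work surface at z = 0. Lengths are in mm, angles in degrees, forces in N, time in s.
With the tool pointing down it reaches from about 400 to 900 mm from the base axis. Payload 5.5 kg.
Tool frame: the origin (TCP) lies midway between the tips of the shut fingers; the grasp point (between the pads) lies 19 mm behind it (bot.pinch_z is the distance from the TCP to the grasp point, in mm); y points along the fingers, z is the direction in which the jaws open and shut, and the axes are right-handed (so a half turn about y gives the same grasp; the last joint's range is limited). The gripper opens to 92 mm and grips with 3 to 60 N. Pads are 19 mm wide; open, the fingers measure 130 mm over their backs; the gripper's body (75 mm by 190 mm) begins 47 mm behind the grasp point.
Start: joints at [92.258, 28.699, -24.465, 88.831, 12.651, 65.22, -12.049], TCP at [144.294, -633.782, 189.629] pointing down, gripper open.
Joint ranges: [-164.97, 164.97], [-17.58, 116.51], [-87.97, 89.64], [11.32, 138.91], [-80.73, 260.73], [10.89, 115.49], [-147.41, 147.41]. Speed limits (degrees/s): [147.25, 147.25, 180, 180, 180, 180, 180].

## Interface

Orientations are given as a 3x3 rotation matrix whose columns are the frame's x, y, z axes.
In Python, from station import bot, jaws, planner, cams, order, monitor gives the robot as it stands. Calls block until the motion is done:
- bot.move_to(position, orientation): joint-space move of the TCP to a pose.
- bot.move_linear(position, attitude=None, max_speed=150, contact_N=None): straight line of the TCP; attitude=None keeps the orientation; max_speed is the mean speed in mm/s. With contact_N (N) it stops when the force on the tool has changed by that much, and returns True; else False.
- bot.move_j(angles): joint-space move.
- jaws.grip(opening, squeeze=None): opening from 0.0 (shut) to 1.0 (fully open); squeeze is the grip in N (None keeps the last); returns when the fingers have stopped.
- bot.hold(seconds).
- planner.ik(position, orientation): joint angles nearest the present ones, or None.
- cams.grab_frame(name): name is "scene" or "side" or "wrist"; returns a dict with "image" (400x640x3 uint8, blue, green, red), "depth" (400x640 float32, mm along the optical axis (not along the pixel's ray), 0 where there is no reading), "fov_y" (degrees; the focal length in pixels is half the picture's height over the tangent of half this angle, whatever the lens; pixels are square), "cx", "cy" (the principal point, pixels), "R" (3x3) and "t" (3): a world point X has camera coordinates R X + t; the wrist camera has in their place "mount" (4x4, takes a point from camera to tool coordinates, whose origin is the TCP and whose axes are the tool frame's). Camera axes: x right, y down, z forward; pixel columns grow to the right and rows downward; lengths in mm; the calibration is good to about 2 mm. A picture is of the moment at which its call begins: read the wrist's pose just before it.
A pose or a line that the arm cannot do raises bot.Unreachable and nothing moves.
- order.job_done(): hands the job in, once; it reports no verdict.
Trained networks look in a picture, given as the dict that the camera call returned (one of the last four; its "shot" number tells which), for a name from the list of things; names that differ only in an ending like _2 or _b are one class to them, and where a whole thing is asked for, a point or a joint stands for the part that bears it (a point fixed in the world has none). Each returns a list of dicts, best first, with "score" (0 to 1); they miss things now and then, are a little off and sometimes report something else, mostly with a low value. They report only what shows in the picture. A call takes as long as a camera call. They do not tell look-alikes from the thing itself.
- cams.recognise(picture, query): "location" ([column, row] in pixels, amid what is visible of it).
- cams.place_of(picture, query): "location" ([column, row] in pixels: a listed point, or the origin of a listed thing).
Readings, each from a call of its own:
- monitor.current_clock(): time.
- monitor.current_q(): joint angles.
- monitor.current_joint_vel(): joint speeds.
- monitor.current_tau(): joint torques, N m.
- monitor.current_position(): TCP position.
- monitor.current_orientation(): TCP orientation.
- monitor.current_wrist_force(): force on the tool from outside, world axes, zero at the start.
- monitor.current_moment(): the same for the moment, N m.
- monitor.current_grip_width(): opening from 0.0 (shut) to 1.0 (fully open).
Only numpy, scipy, OpenCV 4.12 (cv2) and the standard library are available. Lean on these libraries where they do the work, as an engineer would, in place of code of your own. Each camera call takes 0.05 s, during which the arm holds its last target. There are 200 camera calls.

## Task

Check in the returned espresso machine: twist the portafilter up into the group head until it is locked, with its handle pointing straight out from the machine's front, then press the brew button right down to start the test. Put every loose accessory (filter baskets, tamper, scoop, brush - as many as there are) into the empty parts bin and hang the bin level by its rear lip on the top row of the louvred panel, and leave the other things on the desk where they are.

Things in the scene. Friction and masses are not known exactly. Their poses are not given: they have to be found in the camera images.
- machine: Steel espresso machine, fixed. Origin on the desk under the axis of its group head; its front faces -x, z up. Body 240 wide, 290 high, its front face 70 mm behind (+x) the axis. Drip base 60 high, 220 wide, reaching 75 mm forward of the axis. A thin steam pipe hangs on the -y side, about 100 mm off the axis and 20 to 65 mm behind it.
- group_seat (a point): Point on the group head's vertical axis, 215 mm above the desk, where the centre of the portafilter's top rim comes when locked; axes as the machine's. The group head is a steel bell 100 mm across, open downward: its edge is 20 mm below this point, its ceiling 3 mm above (3 mm vertical play). Its cap rises to 286 mm height within 50 mm of the axis.
- group_mouth (a point): Centre of the bell's lower edge, 20 mm below group_seat, same axes. Inside, three ledges (66 mm bore, 8 mm thick, 2.5 mm ramps at their start). Their openings let the lugs up (2 mm free all round) when the handle points along (-0.71, +0.71) of these axes; then turn 45 degrees counter-clockwise seen from above: handle along -x, locked, hanging by its lugs. A stop follows 6 degrees further.
- portafilter: Portafilter, 0.4 kg, standing on its bowl. Origin: centre of the bowl's underside; z up. Steel bowl 62 mm across, 60 high. Three lugs 16 wide, reaching 39 mm from the axis, 48 to 55 mm high, at 60, 180, 300 degrees from the handle. Black handle along +x, 22 wide, 20 high, 50 to 150 mm from the axis, its middle 22 mm high; gripped 105 mm from the axis, the gripper clears the group head.
- portafilter_rim (a point): Centre of the top rim of the portafilter's bowl, 60 mm above its origin; axes as the portafilter's.
- brew_button (a joint): Travel of the brew button in m: 0 out, 0.006 fully down (5 N); springs back.
- brew_button_top (a point): Centre of the top face of the black brew button, 28 mm across, in a steel collar 44 mm across on the machine's top near its front, pressed straight down; 22 mm above the machine's top.
- bin: Empty open parts bin of grey plastic, 0.22 kg. Origin: centre of its underside; front -x, lip at +x. 150 mm deep (x), 160 wide (y), 80 high; walls and floor 4 mm, but front wall 10 mm thick, 72 high, to be gripped across from above. Behind the rear wall (x = 75 mm) a lip, 140 wide, 4 thick: 13 mm back at the top, then down to 62 mm height, leaving a 9 mm slot open downward.
- bin_catch (a point): Middle of the ceiling of the bin's slot, where the louvre's top edge bears when hung: 79.5 mm behind the bin's origin (+x) and 76 mm above it; axes as the bin's.
- panel: Grey louvred panel standing on the desk, fixed: 420 wide (y), 315 high, louvres face -x. Origin on the desk under the middle of its face. Rows of louvres at 70, 130, 190, 250 mm height. One bin hangs on the top row at its +y end, more on the 130 mm row (below 140 mm height, up to 92 mm out from the face, 117 mm at the +y end).
- top_row (a point): Top edge of the top louvre at the middle of the row's free stretch (which reaches 140 mm to each side along y), 250 mm above the desk; axes as the panel's. The louvre is 3 mm thick, 12 mm off the sheet, open behind it 18 mm down. The bin's slot goes down over it: bin_catch comes to this line, bin x along panel x, 3 mm slack back and forth; the bin's rear wall then leans on the louvres below.
- basket_single: Loose accessory, may be absent: steel filter basket, 54 mm across at the rim (top 5 mm), 49 mm below, 22 mm high, open top. Origin: centre of the underside; z up.
- basket_double: Loose accessory, may be absent: steel filter basket, 54 mm across at the rim (top 5 mm), 49 mm below, 32 mm high, open top. Origin: centre of the underside; z up.
- tamper: Loose accessory, may be absent: tamper standing on its steel base, 50 mm across and 18 mm high; black handle knob 31 mm across from 40 to 76 mm height. 0.2 kg. Origin: centre of the underside; z up.
- scoop: Loose accessory, may be absent: black scoop, cup 40 mm across and 30 mm high, handle 13 mm wide at its top edge reaching along +x to 76 mm from the cup's axis. Origin: centre of the cup's underside; z up.
- brush: Loose accessory, may be absent: group brush lying flat, black handle 24 mm wide and 20 mm high from x = -49 to +25 mm, white bristle end 22 mm wide to x = +49 mm. Origin: middle of its length on the underside; z up.
- calculator: Bystander: black desk calculator, 150 x 100 x 22 mm. Origin: centre of the underside.
- pocket_calc: Bystander: blue pocket calculator, 100 x 60 x 12 mm. Origin: centre of the underside.
- paint_tube: Bystander: black paint tube lying, 132 x 36 x 22 mm. Origin: underside, middle of the tube's body.
- charger: Bystander: white plug-in charger, 75 x 45 x 30 mm. Origin: centre of the underside.
- tape_roll: Bystander: roll of brown tape lying, 76 mm across, 24 mm high. Origin: centre of the underside.
- stapler: Bystander: black stapler, 130 x 34 x 42 mm. Origin: centre of the underside.
Not all that is in view belongs to the job. Of the things that look like the portafilter, the larger one is meant.

How it is judged (in metres and radians):
On the way, in this order (a step that is already met when the one before it is completed fails the run):
1. the portafilter is locked in the group head, handle straight out (within 12 degrees), and let go (horizontal distance between portafilter_rim and group_seat below 0.006 m and z of portafilter_rim in the frame of group_seat above -0.006 m and angle between the x axis of portafilter and the x axis of group_seat, either way round below 0.21 rad and contact force between portafilter and the fingers below 0.1 N), for 0.3 s.
2. the brew button is pressed down with the portafilter locked (value of joint brew_button above 0.0045 m and z of portafilter_rim in the frame of group_seat above -0.006 m and angle between the x axis of portafilter and the x axis of group_seat, either way round below 0.21 rad), for 0.05 s.
At the end, for the whole second after the job is handed in: Portafilter hangs locked (rim within 6 mm of its seat, handle within 12 degrees of straight out), button out again; bin hangs at rest on the free stretch of the top louvre (edge within 6 mm of the slot ceiling, level and square within 7 degrees); every accessory present lies in the bin (horizontal distance between portafilter_rim and group_seat below 0.006 m and z of portafilter_rim in the frame of group_seat above -0.006 m and angle between the x axis of portafilter and the x axis of group_seat, either way round below 0.21 rad and linear speed of each of portafilter, bin below 0.02 m/s and value of joint brew_button below 0.002 m and z of bin_catch in the frame of top_row between -0.006 and 0.006 m and x of bin_catch in the frame of top_row between -0.008 and 0.008 m and y of bin_catch in the frame of top_row between -0.1 and 0.1 m and angle between bin's own z axis and vertical below 0.12 rad and angle between the x axis of bin and the x axis of top_row, either way round below 0.12 rad and x of basket_single in the frame of bin between -0.075 and 0.075 m and y of basket_single in the frame of bin between -0.08 and 0.08 m and z of basket_single in the frame of bin between -0.01 and 0.09 m and linear speed of each of basket_single, basket_double, tamper, scoop, brush below 0.03 m/s and x of basket_double in the frame of bin between -0.075 and 0.075 m and y of basket_double in the frame of bin between -0.08 and 0.08 m and z of basket_double in the frame of bin between -0.01 and 0.09 m and x of tamper in the frame of bin between -0.075 and 0.075 m and y of tamper in the frame of bin between -0.08 and 0.08 m and z of tamper in the frame of bin between -0.01 and 0.09 m and x of scoop in the frame of bin between -0.075 and 0.075 m and y of scoop in the frame of bin between -0.08 and 0.08 m and z of scoop in the frame of bin between -0.01 and 0.09 m and x of brush in the frame of bin between -0.075 and 0.075 m and y of brush in the frame of bin between -0.08 and 0.08 m and z of brush in the frame of bin between -0.01 and 0.09 m); the robot touches nothing.
It fails at once if a bystander is moved more than 50 mm (distance of any of calculator, pocket_calc, paint_tube, charger, tape_roll, stapler from where it was at the start of the episode above 0.05 m).
Of basket_single, basket_double, tamper, scoop, brush only 3 to 5 are there at a start; the rules pass over those that are not, and their reading is None.
At some moment in a run one of basket_single, basket_double, tamper, brush may be knocked a few centimetres aside while the robot is not near it.
It also fails if it takes over 208 s, if anything falls off the work surface, if the arm or the gripper's body presses on something with over 40 N, if the wrist force passes 120 N, or if a joint passes its speed limit or range.

## Working session

There is one attempt and no reset: what is moved stays moved. The work goes in short steps, each a Python script; the robot and the scene stay as the last script left them, time stands still between calls to the robot, and variables do not carry over. Pictures are saved under pics/ and viewed, about 12 in all and at most 16, crops included, and the job is handed in when it is done.

```bash
ls; mkdir -p pics; cat > h.py <<'E'
import numpy as np, cv2
from station import bot, jaws, planner, cams, order, monitor
def K(f):
    h=f["image"].shape[0]; return h/2/np.tan(np.radians(f["fov_y"])/2)
def ext(f,pose=None):
    """camera->world R,t"""
    if "R" in f: R=np.array(f["R"]);t=np.array(f["t"]); return R.T,-R.T@t
    M=np.array(f["mount"]);p,o=pose; o=np.array(o)
    return o@M[:3,:3], o@M[:3,3]+np.array(p)
def grab(n):
    pose=None
    if n=="wrist": pose=(monitor.current_position(),monitor.current_orientation())
    f=cams.grab_frame(n); f["ex"]=ext(f,pose); return f
def ray(f,px):
    k=K(f); R,c=f["ex"]; d=R@np.array([(px[0]-f["cx"])/k,(px[1]-f["cy"])/k,1.]); return c,d
def at_z(f,px,z):
    c,d=ray(f,px); return c+d*(z-c[2])/d[2]
def at_depth(f,px):
    u,v=int(round(px[0])),int(round(px[1])); w=f["depth"][max(0,v-2):v+3,max(0,u-2):u+3]; w=w[w>0]
    if not len(w): return None
    c,d=ray(f,px); return c+d*np.median(w)
def cloud(f):
    k=K(f);R,c=f["ex"];D=f["depth"];v,u=np.mgrid[:D.shape[0],:D.shape[1]]
    P=np.stack([(u-f["cx"])/k*D,(v-f["cy"])/k*D,D],-1)
    W=P@R.T+c; W[D<=0]=np.nan; return W
def proj(f,X):
    R,c=f["ex"]; p=R.T@(np.array(X,float)-c); k=K(f); return [p[0]/p[2]*k+f["cx"],p[1]/p[2]*k+f["cy"]]
def down(a):
    """tool pointing down (z fwd?) jaws opening along world angle a deg; tool y = down"""
    a=np.radians(a); z=np.array([np.cos(a),np.sin(a),0]); y=np.array([0,0,-1.]); return np.stack([np.cross(y,z),y,z],1)
E
cat > s1.py <<'E'
from h import *
np.set_printoptions(precision=1,suppress=True)
print(monitor.current_clock(),np.array(monitor.current_orientation()))
names="group_seat machine portafilter portafilter_rim brew_button_top bin bin_catch panel top_row basket_single basket_double tamper scoop brush calculator pocket_calc paint_tube charger tape_roll stapler".split()
for n in ("scene","side"):
    f=grab(n); cv2.imwrite(f"pics/{n}1.png",f["image"]); np.save(f"{n}1.npy",cloud(f))
    print(n,f["ex"][1],K(f))
    for q in names:
        r=cams.place_of(f,q)[:4]
        print(q,[(round(x["score"],2),np.round(x["location"]).astype(int).tolist(),np.round(at_z(f,x["location"],0)[:2]).tolist(),np.round(at_depth(f,x["location"])).tolist() if at_depth(f,x["location"]) is not None else None) for x in r if x["score"]>.15])
E
python3 s1.py
```

```text
pics
0.0 [[-1.  -0.   0.2]
 [-0.2  0.  -1. ]
 [-0.  -1.  -0. ]]
scene [1221.3  683.7 1300.5] 508.83753448940956
group_seat [(0.61, [236, 108], [264.0, -666.0], [494.0, -343.0, 311.0]), (0.6, [249, 160], [431.0, -406.0], [580.0, -200.0, 246.0])]
machine [(0.69, [261, 204], [551.0, -220.0], [582.0, -178.0, 61.0])]
portafilter [(0.61, [323, 216], [452.0, -30.0], [481.0, -3.0, 48.0])]
portafilter_rim [(0.55, [321, 210], [436.0, -51.0], [454.0, -34.0, 30.0])]
brew_button_top [(0.55, [234, 107], [269.0, -672.0], [497.0, -347.0, 311.0])]
bin [(0.97, [376, 247], [435.0, 177.0], [437.0, 178.0, 3.0])]
bin_catch [(0.7, [404, 241], [358.0, 230.0], [409.0, 257.0, 76.0]), (0.61, [223, 257], [776.0, -152.0], [782.0, -140.0, 19.0])]
panel [(0.6, [430, 315], [520.0, 436.0], [541.0, 443.0, 39.0])]
top_row [(0.69, [430, 273], [402.0, 356.0], [598.0, 434.0, 310.0])]
basket_single [(0.8, [334, 272], [590.0, 140.0], [591.0, 141.0, 3.0])]
basket_double [(0.65, [266, 261], [699.0, -43.0], [701.0, -41.0, 5.0]), (0.63, [323, 208], [426.0, -52.0], [445.0, -35.0, 30.0])]
tamper [(0.7, [294, 282], [695.0, 72.0],
[... 2176 characters left out ...]
56.0], [687.0, -26.0, 27.0])]
tamper [(0.87, [264, 237], [688.0, 76.0], [674.0, 91.0, 17.0])]
scoop [(0.73, [242, 256], [684.0, 179.0], [669.0, 192.0, 18.0])]
brush []
calculator [(0.58, [391, 241], [353.0, -125.0], [343.0, -95.0, 25.0]), (0.19, [266, 236], [686.0, 69.0], [670.0, 86.0, 19.0])]
pocket_calc [(0.98, [240, 220], [807.0, 53.0], [793.0, 66.0, 13.0])]
paint_tube [(0.82, [290, 191], [781.0, -182.0], [758.0, -153.0, 23.0])]
charger [(0.82, [213, 250], [774.0, 206.0], [469.0, 439.0, 316.0])]
tape_roll []
stapler [(0.81, [312, 354], [337.0, 329.0], [328.0, 343.0, 24.0]), (0.64, [393, 243], [347.0, -123.0], [336.0, -92.0, 26.0]), (0.61, [242, 253], [692.0, 168.0], [668.0, 190.0, 28.0])]
```

View pics/scene1.png

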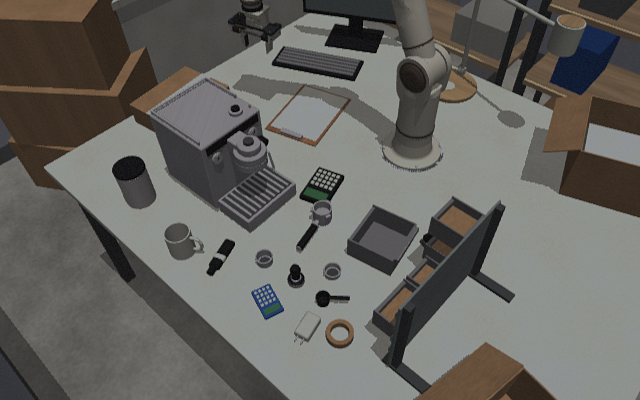

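View pics/side1.png

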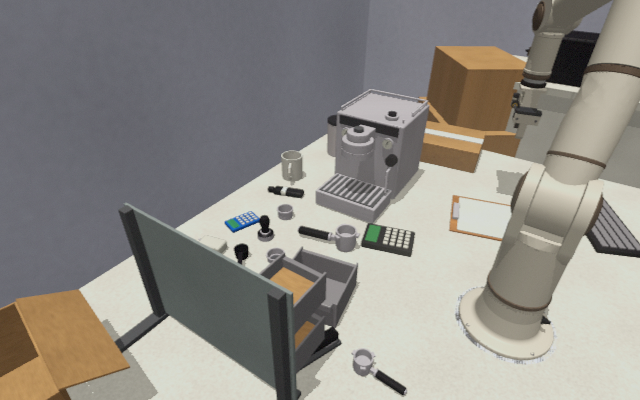

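The scene picture shows the machine (240,150), a portafilter (322,212), the bin (382,240), baskets (264,258) and (334,272), the tamper (295,275), the scoop (325,298) and the panel (430,270). The side picture shows a second portafilter at (362,360), beside the panel's +y side. Next I'll build a top-down height map to get poses and the portafilter sizes.

```bash
cat > s2.py <<'E'
import numpy as np, cv2
A=[np.load(n+"1.npy").reshape(-1,3) for n in("scene","side")]
C=[cv2.imread(f"pics/{n}1.png").reshape(-1,3) for n in("scene","side")]
def rect(P): 
    (c,s,a)=cv2.minAreaRect(P[:,:2].astype(np.float32)); return np.round(c,1),np.round(s,1),round(a,1)
for n,a in zip("ab",A):
    a=a[~np.isnan(a).any(1)]
    box=lambda x0,x1,y0,y1,z0,z1:a[(a[:,0]>x0)&(a[:,0]<x1)&(a[:,1]>y0)&(a[:,1]<y1)&(a[:,2]>z0)&(a[:,2]<z1)]
    m=box(250,800,-600,-100,0,330)
    print(n,"z hist top",np.histogram(m[:,2],bins=np.arange(40,330,5))[0])
    for zr in((52,64),(284,297),(306,320),(279,287)):
        p=box(250,800,-600,-80,*zr); 
        if len(p)>10: print("mach",zr,len(p),rect(p),p.mean(0).round(1))
    p=box(330,520,60,290,68,84); print("bin",len(p),rect(p))
    p=box(300,800,250,600,295,330); print("panel top",len(p),rect(p), np.percentile(p[:,2],[5,50,95]) if len(p) else 0)
    for nm,b in dict(pf1=(400,560,-80,60),pf2=(150,330,230,350)).items():
        p=box(*b,-5,90); print(nm,"max",np.percentile(p[:,2],[98,99.5]) if len(p) else 0, )
        for zr in((14,40),(45,70),(30,45)):
            q=box(*b,*zr); 
            if len(q)>10: print("  ",zr,len(q),rect(q))
# height map, 1.5mm/px, x 150..900 (up), y -560..560 
im=np.full((520,760,3),60,np.uint8)
for a,c in zip(A,C):
    ok=~np.isnan(a).any(1); a,c=a[ok],c[ok]; o=np.argsort(a[:,2]); a,c=a[o],c[o]
    u=((500-a[:,1])/1.5).astype(int); v=((900-a[:,0])/1.5).astype(int); k=(u>=0)&(u<760)&(v>=0)&(v<520)
    im[v[k],u[k]]=c[k]
cv2.imwrite("pics/top.png",im)
E
python3 s2.py
```

```text
a z hist top [ 126  133  174  698 1205  479   93  101   86   82   97   95   86   87
   94   96   77   91   95   80  102  108  248  161   83   78   83   91
   79   97  118  124  117  111  116  134  127  147  149  165  196  278
  155  131  200  245  298  213  301 2132 1513  114  224  157   31    2
    0]
mach (52, 64) 1812 (array([ 618.4, -348.2]), array([391.3, 361.5]), 89.7) [ 569.9 -239.7   59.9]
mach (284, 297) 3803 (array([ 554.6, -386.2]), array([241. , 339.8]), 1.6) [ 561.1 -419.1  289.5]
mach (306, 320) 133 (array([ 556.7, -432.6]), array([227.6, 223.4]), 2.1) [ 548.7 -427.7  308.6]
mach (279, 287) 826 (array([ 555.3, -386.8]), array([243.4, 342.3]), 1.0) [ 570.8 -382.9  284.7]
bin 687 (array([421.2, 191.2]), array([167.7, 164.6]), 10.1)
panel top 873 (array([510.9, 449.5]), array([ 25.3, 421. ]), 89.0) [297.17706478 312.40105011 316.72221343]
pf1 max [59.99298718 62.27897565]
   (14, 40) 339 (array([472.6, -19.7]), array([175.7,  64.4]), 27.2)
   (45, 70) 200 (array([456.7, -23.4]), array([71.2, 70.4]), 5.6)
   (30, 45) 179 (array([494.6, -11.5]), array([131.8,  59.2]), 18.6)

[... 799 characters left out ...]
.9]), array([333.5, 169.6]), 46.0) [ 523.3 -317.9  283.4]
bin 556 (array([421.2, 189.8]), array([161.9, 164.9]), 9.1)
panel top 2211 (array([510.1, 448.4]), array([ 26.1, 419.9]), 88.9) [296.7416504  310.92733848 316.71620738]
pf1 max [61.73613736 63.13572976]
   (14, 40) 453 (array([471.8, -19.3]), array([180.7,  63.9]), 27.0)
   (45, 70) 256 (array([455.5, -24.3]), array([69.1, 68.7]), 14.2)
   (30, 45) 245 (array([494.1, -23.2]), array([130.8,  60.7]), 1.3)
pf2 max [43.47412752 78.99489037]
   (14, 40) 760 (array([245. , 298.1]), array([182.9,  67.3]), 10.7)
   (45, 70) 15 (array([319.5, 315.7]), array([ 9.9, 65.5]), 8.0)
   (30, 45) 441 (array([269.1, 301. ]), array([119.5,  68. ]), 6.0)
```

View pics/top.png

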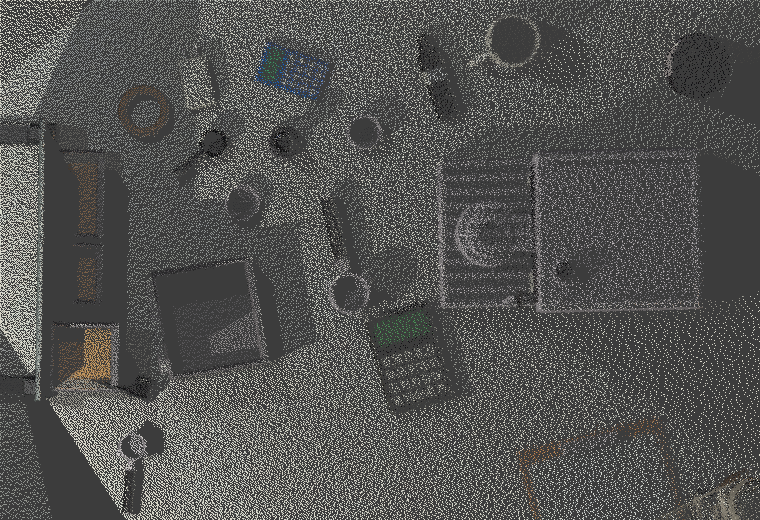

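The top-down map (left = +y, up = +x) shows the machine facing +y and the panel facing -y at y≈440. Portafilter candidates are map (350,293), about 60 mm high with a 63 mm bowl, and map (140,440), only about 45 mm high. So the one at map (350,293), scene (322,212), is the larger and the one meant. I'll check it with the wrist camera from close by.

```bash
cat > s3.py <<'E'
from h import *
np.set_printoptions(precision=1,suppress=True)
p=monitor.current_position(); bot.move_linear([p[0],p[1],480],max_speed=300)
def go(x,y,z,angs):
    for a in angs:
        try: bot.move_to([x,y,z],down(a)); print("ok",a,monitor.current_clock()); return a
        except bot.Unreachable: pass
    print("unreach",x,y,z)
a=go(400,-440,500,[-90,90,0,180,45,-45])
go(540,-200,500,[0,180,90,-90,45,-45])
f=grab("wrist"); print(monitor.current_q(),f["ex"]); cv2.imwrite("pics/w1.png",f["image"]); np.save("w1.npy",cloud(f))
for q in("group_seat","machine","brew_button_top","group_mouth"):
    print(q,[(round(x["score"],2),np.round(x["location"])) for x in cams.place_of(f,q)[:3]])
go(500,0,430,[90,-90,0,180])
f=grab("wrist"); print(monitor.current_q()); cv2.imwrite("pics/w2.png",f["image"]); np.save("w2.npy",cloud(f))
for q,z in(("portafilter",0),("portafilter_rim",60)):
    print(q,[(round(x["score"],2),np.round(x["location"]),at_z(f,x["location"],z)) for x in cams.place_of(f,q)[:3]])
cv2.imwrite("pics/w12.png",np.vstack([cv2.imread("pics/w1.png")[::1],f["image"]])[::,:][:800])
E
python3 s3.py; python3 -c "
import cv2;import numpy as np
a=cv2.imread('pics/w1.png');b=cv2.imread('pics/w2.png')
cv2.imwrite('pics/w12.png',cv2.resize(np.vstack([a,b]),None,fx=.75,fy=.75))"
```

```text
ok -90 4.4417
ok 0 5.5167
[ 55.2  18.4 -52.9  68.9  14.8  99.5   6. ] (array([[ 1. , -0. , -0. ],
       [-0. , -1. , -0.3],
       [-0. ,  0.3, -1. ]]), array([ 540.4, -121.9,  694.6]))
group_seat []
machine [(0.76, array([329., 151.]))]
brew_button_top [(0.56, array([288., 283.]))]
group_mouth []
ok 90 6.8833
[ 60.8  12.6 -75.   87.5  12.1  89.2  75.8]
portafilter [(0.59, array([312., 117.]), array([460.8, -22.5,   0. ])), (0.54, array([246., 274.]), array([ 771. , -159.5,    0. ])), (0.2, array([299., 241.]), array([697.9, -50.7,   0. ]))]
portafilter_rim [(0.82, array([310., 118.]), array([458.8, -22.7,  60. ])), (0.7, array([569., 144.]), array([501.5, 396. ,  60. ]))]
```

View pics/w12.png

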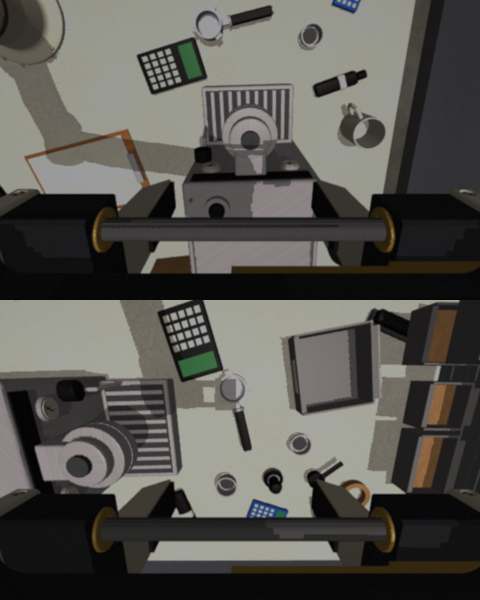

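The upper wrist view shows the machine with the group cap (250,135), the drip base and the button (217,210). The lower one shows the portafilter bowl (232,388), its handle pointing to (243,440), the bin (335,370) and the accessories. Now I'll fit the geometry from the depth clouds.

```bash
cat > s4.py <<'E'
import numpy as np, cv2
from scipy.optimize import least_squares
np.set_printoptions(precision=1,suppress=True)
def circ(p):
    r=least_squares(lambda q:np.hypot(p[:,0]-q[0],p[:,1]-q[1])-q[2],[*p[:,:2].mean(0),30],loss="soft_l1").x; return r
def box(a,x0,x1,y0,y1,z0,z1): return a[(a[:,0]>x0)&(a[:,0]<x1)&(a[:,1]>y0)&(a[:,1]<y1)&(a[:,2]>z0)&(a[:,2]<z1)]
for n in("w1","w2","scene1","side1"):
    a=np.load(n+".npy").reshape(-1,3); a=a[~np.isnan(a).any(1)]
    print("==",n,"table z",np.median(box(a,560,660,-60,40,-8,8)[:,2]))
    p=box(a,400,700,-300,-120,50,66); 
    if len(p)>50: print("base",len(p),"z",np.median(p[:,2]),"x pct",np.percentile(p[:,0],[.5,1,99,99.5]),"ymax",np.percentile(p[:,1],[98,99,99.7])); print(cv2.minAreaRect(p[:,:2].astype(np.float32)))
    p=box(a,450,650,-400,-150,150,288)
    for zr in((200,225),(225,250),(250,270),(270,282),(282,289)):
        q=p[(p[:,2]>zr[0])&(p[:,2]<zr[1])]; q=q[q[:,1]>-262]
        if len(q)>15: print("cap",zr,len(q),circ(q))
    # front face: vertical band
    q=box(a,440,500,-340,-280,90,280); 
    if len(q)>20: print("face y",np.percentile(q[:,1],[5,50,95]),len(q))
    q=box(a,460,530,-400,-290,300,320)
    if len(q)>20: 
        t=q[q[:,2]>308]; print("btn",len(q),np.percentile(q[:,2],[50,95]),t.mean(0) if len(t) else 0)
    q=box(a,420,500,-65,15,52,66)
    if len(q)>20: print("rim",len(q),q[:,2].mean(),circ(q), cv2.minEnclosingCircle(q[:,:2].astype(np.float32)))
    h=box(a,500,620,-60,60,20,36)
    if len(h)>20:
        v=cv2.fitLine(h[:,:2].astype(np.float32),cv2.DIST_HUBER,0,.01,.01).ravel(); print("handle",len(h),np.degrees(np.arctan2(v[1],v[0])),v[2:],cv2.minAreaRect(h[:,:2].astype(np.float32)),"xmax",np.percentile(h[:,0],99), "ztop",np.percentile(h[:,2],90))
E
python3 s4.py
```

```text
== w1 table z -0.3151963112584326
base 5743 z 61.74135227339741 x pct [441.6 442.8 658.7 659.9] ymax [-159.1 -157.7 -157.4]
((550.7479248046875, -230.26177978515625), (220.19488525390625, 144.30288696289062), 1.4111274480819702)
cap (200, 225) 144 [ 550.8 -233.4   50. ]
cap (225, 250) 1564 [ 550.9 -233.1   43.9]
cap (250, 270) 154 [ 550.9 -234.2   36.4]
cap (270, 282) 1780 [ 550.9 -232.5   26.9]
cap (282, 289) 507 [ 550.8 -232.5   11.1]
face y [-306.1 -302.6 -285.5] 1601
btn 698 [303.3 312.8] [ 494.2 -346.5  311.5]
rim 543 57.80265651163632 [461.1 -24.6  29.6] ((460.474609375, -23.868688583374023), 39.6957893371582)
handle 910 13.298696 [555.7  -3.6] ((553.7265625, -1.8618221282958984), (111.6557846069336, 26.353496551513672), 14.248556137084961) xmax 607.0008309871603 ztop 32.990962284589685
== w2 table z -0.34751818013967295
base 8884 z 61.99890484431057 x pct [440.4 441.8 656.1 657.7] ymax [-158.9 -157.6 -156.4]
((550.1036987304688, -228.15652465820312), (220.04713439941406, 141.6642608642578), 1.5755218267440796)
cap (200, 225) 777 [ 550.5 -233.3   50. ]
cap (225, 250) 2552 [ 549
[... 1394 characters left out ...]
 -157.6 -156.1]
((552.3438110351562, -228.71456909179688), (227.59310913085938, 145.7470245361328), 0.8128923773765564)
cap (200, 225) 233 [ 550.6 -235.3   50. ]
cap (225, 250) 295 [ 549.2 -232.9   47.1]
cap (250, 270) 170 [ 550.7 -236.5   37.1]
cap (270, 282) 156 [ 549.2 -231.4   27.3]
cap (282, 289) 35 [ 550.3 -232.7   13.7]
face y [-310.4 -306.  -285.4] 816
btn 85 [304.7 314.4] [ 491.1 -345.9  312.7]
rim 191 58.141914525106934 [459.  -23.7  29.2] ((461.27996826171875, -25.391895294189453), 40.543556213378906)
handle 254 12.792579 [552.1   3.1] ((554.8590698242188, -2.3153343200683594), (111.32927703857422, 25.90845489501953), 12.035025596618652) xmax 605.719394828339 ztop 34.4578428572598
```

Sources agree: group axis (550.7, -233.3), machine yaw -88.6°; portafilter centre (460.2, -23.9), handle at 13°, 60 mm high with a Ø62 bowl, so it is the larger one. Next, grip it and check the lift.

```bash
cat > s5.py <<'E'
from h import *
np.set_printoptions(precision=1,suppress=True)
G=np.array([550.7,-233.3]); C=np.array([460.2,-23.9]); th0=13.
def pose(c,th,z,off): 
    t=np.radians(th); return [c[0]+105*np.cos(t),c[1]+105*np.sin(t),z],down(th+off)
best=None
for off in(90,-90):
    qs=[planner.ik(*pose(*a,off)) for a in((C,13,150),(C,13,5),(G,46.4,100),(G,46.4,162),(G,70,162),(G,91.4,162),(G,91.4,330))]
    print(off,[None if q is None else np.array(q) for q in qs])
    if best is None and all(q is not None for q in qs): best=off
off=best; print("off",off); open("off.txt","w").write(str(off))
bot.move_to(*pose(C,13,150,off)); jaws.grip(1.0,60)
bot.move_linear(pose(C,13,5,off)[0],max_speed=120)
jaws.grip(0.0,60); print("width",monitor.current_grip_width()*92,monitor.current_position())
bot.move_linear(pose(C,13,60,off)[0],max_speed=60)
print("F",monitor.current_wrist_force(),monitor.current_moment(),monitor.current_clock())
bot.move_linear(pose(C,13,100,off)[0],max_speed=100)
f=grab("side"); g=grab("scene"); np.save("l_side.npy",cloud(f)); np.save("l_scene.npy",cloud(g))
cv2.imwrite("pics/l.png",np.hstack([f["image"][100:320,200:500],g["image"][100:320,200:500]]))
from s4 import box,circ
for a in(cloud(f),cloud(g)):
    a=a.reshape(-1,3);a=a[~np.isnan(a).any(1)]
    q=box(a,410,500,-70,20,100,175); print(len(q),np.percentile(q[:,2],[2,50,98,99.5]))
    t=q[q[:,2]>np.percentile(q[:,2],98)-8]; print(circ(t)); 
    A=np.c_[t[:,:2]-[460,-24],np.ones(len(t))]; print(np.linalg.lstsq(A,t[:,2],rcond=None)[0][:2]*57)
E
sed -i 's/^for n in("w1"/if __name__=="__main__":\n  for n in("w1"/' s4.py; python3 - <<'E'
s=open('s4.py').read().split('\n'); i=[k for k,l in enumerate(s) if l.startswith('if __name__')][0]
open('s4.py','w').write('\n'.join(s[:i+2]+['  '+l for l in s[i+2:]]))
E
python3 s5.py
```

```text
90 [array([ 43.1,  34. , -61.9, 103.1,  33.4,  63.6,  72.6]), array([ 32.3,  41.4, -46.3, 108.2,  40. ,  48.1,  67.9]), array([ 52.2,  47.5, -62.4,  93.5,  45. ,  67.6, 115.4]), array([ 54.2,  44.8, -66.8,  90.7,  42.5,  73.4, 117. ]), array([ 57.7,  43.3, -71.1,  96.7,  43. ,  72.2, 136.9]), array([ -41.7,   43.8,   77.8,  105.5,  -45.8,   70.5, -128.1]), array([ -44.8,   28. ,   78.3,   93.2,  -27.6,   81.7, -142.3])]
-90 [array([ 24.9,  24.1, -34.8, 103.6,  16.1,  57.3, -93.4]), array([ 17.6,  34.9, -26. , 108.7,  22.2,  41.5, -98.2]), array([ 34.4,  35. , -31.8,  94.1,  21.1,  57. , -48. ]), array([ 36. ,  31.4, -34.1,  91.3,  19.1,  63.2, -46.5]), array([ 40.2,  28.7, -40. ,  97.3,  20.5,  61.6, -26.2]), array([ 46.5,  26.3, -46.3, 102.7,  21.7,  60.3,  -6.4]), array([ 50.5,  17.9, -50.7,  90.3,  14. ,  78.5,  -0.2])]
off 90
width 0.4113380502250718 [562.5  -0.3   5. ]
F [ 0.1 -0.3  0.4] [ 0.1 -0.2  0. ] 12.225Traceback (most recent call last):
  File "s5.py", line 23, in <module>
    q=box(a,410,500,-70,20,100,175); print(len(q),np.percentile(q[:,2],[2,50,98,99.5]))
                                                  ~~~~~~~~~~~~~^^^^^^^^^^^^^^^^^^^^^^^
    return _quantile_unchecked(
        a, q, axis, out, overwrite_input, method, keepdims, weights)
    return _ureduce(a,
                    func=_quantile_ureduce_func,
    ...<5 lines>...
                    overwrite_input=overwrite_input,
                    method=method)
    r = func(a, **kwargs)
    result = _quantile(arr,
                       quantiles=q,
    ...<2 lines>...
                       out=out,
                       weights=wgt)
    slices_having_nans = np.isnan(arr[-1, ...])
                                  ~~~^^^^^^^^^
IndexError: index -1 is out of bounds for axis 0 with size 0
```

View pics/l.png

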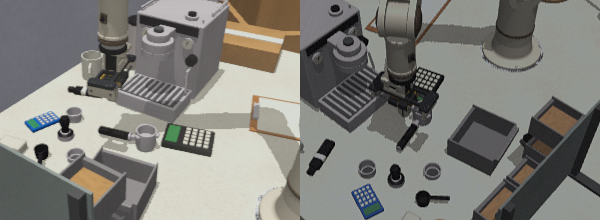

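The grip missed: the fingers shut fully, and in both views the portafilter still stands on the desk. I'll check why.

```bash
cat > s6.py <<'E'
from h import *
from s4 import box,circ
np.set_printoptions(precision=1,suppress=True)
p=monitor.current_position(); print(p,np.array(monitor.current_orientation()),monitor.current_grip_width(),monitor.current_clock())
f=grab("side"); print("proj tcp side",proj(f,p)); g=grab("scene"); print("proj scene",proj(g,p))
for a in(cloud(f),cloud(g)):
    a=a.reshape(-1,3);a=a[~np.isnan(a).any(1)]
    q=box(a,400,520,-85,35,52,66); print("rim",len(q),circ(q))
    h=box(a,480,640,-60,60,20,36)
    if len(h)>20: print("handle",len(h),cv2.minAreaRect(h[:,:2].astype(np.float32)),"x",np.percentile(h[:,0],[1,99]))
    t=box(a,480,650,-80,80,60,135); print("fingers low",len(t),t[np.argsort(t[:,2])[:40]].mean(0) if len(t) else 0)
c=f["image"]; u,v=map(int,proj(f,p)); c=c.copy(); cv2.circle(c,(u,v),2,(0,0,255),-1)
d=g["image"].copy(); u2,v2=map(int,proj(g,p)); cv2.circle(d,(u2,v2),2,(0,0,255),-1)
cr=lambda i,u,v: cv2.resize(i[v-70:v+70,u-70:u+70],(400,400),interpolation=cv2.INTER_CUBIC)
cv2.imwrite("pics/dbg.png",np.hstack([cr(c,u,v),cr(d,u2,v2)]))
E
python3 s6.py
```

```text
[562.2  -0.6  99.7] [[ 1.  -0.  -0.2]
 [ 0.2 -0.   1. ]
 [-0.  -1.  -0. ]] 0.006075248568942651 12.875
proj tcp side [np.float64(311.872825684825), np.float64(212.0533977949305)]
proj scene [np.float64(304.9443880657812), np.float64(221.85652089381472)]
rim 193 [459.  -23.8  29.2]
handle 274 ((539.9910278320312, -2.124073028564453), (137.6683349609375, 40.391563415527344), 18.738630294799805) x [481.3 606.3]
fingers low 17 [485.6 -28.4  61.5]
rim 47 [459.6 -22.8  30.8]
handle 263 ((545.9091796875, -10.424762725830078), (131.2475128173828, 40.2860221862793), 9.947643280029297) x [482.8 608.5]
fingers low 3 [485.9 -22.2  62.6]
```

View pics/dbg.png

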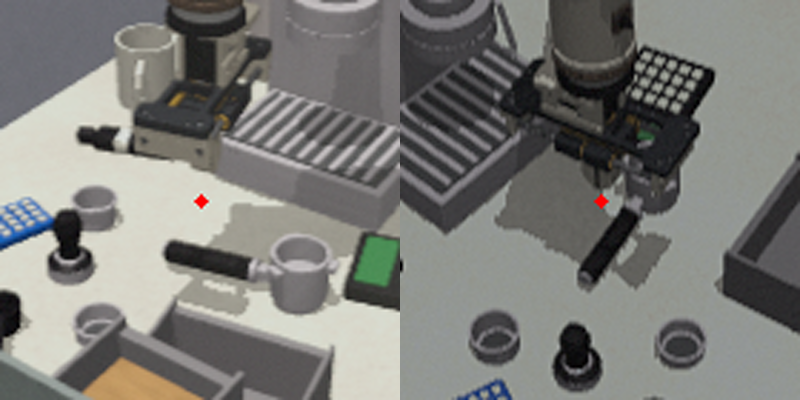

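```bash
cat > s7.py <<'E'
from h import *
from s4 import box
np.set_printoptions(precision=1,suppress=True)
for n in("scene","side"):
    f=grab(n);a=cloud(f).reshape(-1,3);a=a[~np.isnan(a).any(1)]
    t=box(a,440,700,-150,150,75,330)
    for z in range(70,260,15):
        q=t[(t[:,2]>=z)&(t[:,2]<z+15)]
        if len(q): print(n,z,len(q),q.min(0)[:2],q.max(0)[:2],np.median(q,0))
f=grab("wrist"); cv2.imwrite("pics/w3.png",f["image"]); print(np.array(f["mount"])); print(proj(f,monitor.current_position()))
q=f["depth"]; print(q[200:400:25,0:640:60])
E
python3 s7.py
```

```text
scene 70 47 [441.2  63.7] [698.9 148.9] [512.2 124.2  77.4]
scene 130 12 [567.8  -6.3] [574.7  11.3] [570.8  -2.  141.6]
scene 145 38 [546.6 -14.3] [575.5  19.3] [571.    7.9 153.1]
scene 160 31 [554.3 -18.4] [575.7  21.4] [572.5   7.4 166.9]
scene 175 1 [566.4  19.8] [566.4  19.8] [566.4  19.8 180.2]
scene 190 19 [508.4 -78.3] [612.8  90.8] [566.   34.7 203. ]
scene 205 200 [510.5 -78.4] [617.   92.8] [590.4  24.1 215.5]
scene 220 256 [508.4 -81.5] [618.9  98.2] [584.3  17.7 225.6]
scene 235 691 [507.  -97.4] [618.6 100.5] [569.8  31.1 243.8]
scene 250 132 [535.4 -76.8] [614.8  21.5] [584.1  -3.  256.4]
side 70 54 [454.7  60.9] [696.5 148.2] [674.   85.   76.9]
side 130 8 [549.4  -6.9] [570.1   7.3] [552.1   2.6 141.9]
side 145 25 [548.2 -15.1] [567.7  16.1] [551.7   8.4 152.5]
side 160 14 [548.8 -16.1] [555.1   3.8] [551.7  -5.5 167.7]
side 175 5 [549.1 -11.8] [553.2   3.5] [552.2  -7.8 179.5]
side 190 12 [530.4 -87.1] [577.2  89.6] [554.   80.5 204. ]
side 205 206 [507.5 -90.8] [577.9  92.6] [535.4  76.9 213.5]
side 220 292 [506.2 -97.5] [578.   97.2] [540.   21.8 227.4]
side 235 
[... 154 characters left out ...]
 -0.3    1.  -195. ]
 [   1.     0.    -0.     0.4]
 [   0.     0.     0.     1. ]]
[np.float64(323.7161009287454), np.float64(230.68361186607245)]
[[244.8 244.3 273.7 308.  307.1 309.4 308.9 308.6 308.7 308.9 307.6]
 [248.6 246.5 282.9 315.7 315.8 315.9 316.7 314.1 314.7 316.  316.3]
 [254.7 251.5 290.3 321.5 321.6 159.4 158.4 323.8 319.7 323.  322.4]
 [ 85.3 330.6 329.5 329.9  87.4  86.6  86.9  86.7 317.2 330.9  99.6]
 [ 85.1  87.5  87.2  87.4  78.3  79.3  79.2  79.3  88.4  86.2  86.8]
 [ 83.9 102.3 323.4 345.4  80.8  81.   80.6  80.6 346.8 346.8  99.2]
 [ 69.4 102.8 327.  355.   82.7  82.6  82.6  81.2 353.9 355.7  99.5]
 [ 69.1  69.3  70.8  69.9  70.1  69.8  70.3  70.   70.1  69.9  68.8]]
```

View pics/w3.png

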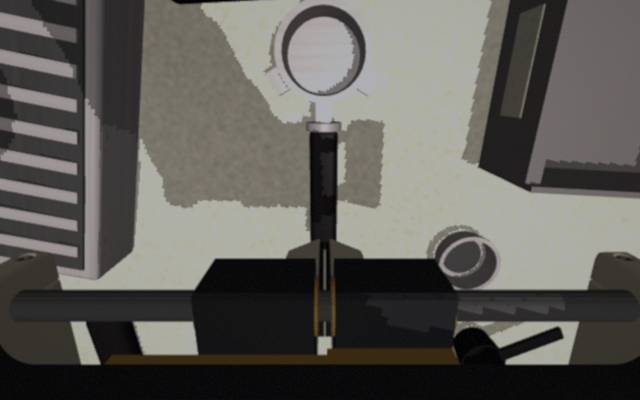

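The image settles it: the real finger tips sit about 40 mm above the reported TCP (tips at z≈140, body at 205, TCP reported at 100). They closed above the handle at wrist (323,245). I'll confirm by touching the desk at a free spot.

```bash
cat > s8.py <<'E'
from h import *
print("pinch_z",bot.pinch_z)
bot.move_linear([630,-45,100],max_speed=150)
print(bot.move_linear([630,-45,-45],max_speed=40,contact_N=4),monitor.current_position(),monitor.current_wrist_force())
p=monitor.current_position(); bot.move_linear([p[0],p[1],100])
print(monitor.current_clock())
E
python3 s8.py
```

```text
pinch_z 18.8
True [630.05784709 -45.00601402 -36.68607807] [-1.04575795e+00  3.54565210e-03  5.47816296e+00]
17.8833
```

Desk contact came at a reported z of -36.7, so the real tips lie 36.5 mm behind the stated TCP. I'll apply that offset, and use jaw orientation -90, whose joint chain stays continuous.

```bash
cat >> h.py <<'E'
DZ=36.5  # real finger tips are this much above the reported TCP
def mt(p,a): bot.move_to([p[0],p[1],p[2]-DZ],down(a))
def ml(p,a=None,**k): return bot.move_linear([p[0],p[1],p[2]-DZ],None if a is None else down(a),**k)
def tip(): p=np.array(monitor.current_position()); p[2]+=DZ; return p
G=np.array([550.7,-233.3]); GY=1.4
def hp(c,th,z,r=105.): t=np.radians(th); return np.array([c[0]+r*np.cos(t),c[1]+r*np.sin(t),z])
E
cat > s9.py <<'E'
from h import *
from s4 import box,circ
np.set_printoptions(precision=1,suppress=True)
C=np.array([460.2,-23.9])
jaws.grip(1.0,60); 
p=tip(); ml([p[0],p[1],220])
mt(hp(C,13,150),13-90); print(monitor.current_q())
ml(hp(C,13,5),max_speed=120)
jaws.grip(0.0,60); print("width",monitor.current_grip_width()*92,tip())
ml(hp(C,13,15),max_speed=30)
print("F",monitor.current_wrist_force(),monitor.current_moment(),monitor.current_clock())
ml(hp(C,13,100),max_speed=80); print(monitor.current_grip_width()*92,monitor.current_clock())
for n in("scene","side","wrist"):
    f=grab(n); a=cloud(f).reshape(-1,3);a=a[~np.isnan(a).any(1)]; cv2.imwrite(f"pics/l_{n}.png",f["image"])
    q=box(a,415,496,-70,20,110,175)
    if len(q)<20: print(n,len(q)); continue
    t=q[q[:,2]>np.percentile(q[:,2],98)-7]
    A=np.c_[t[:,:2]-[460,-24],np.ones(len(t))]; s=np.linalg.lstsq(A,t[:,2],rcond=None)[0]
    print(n,len(q),np.percentile(q[:,2],[2,98]),circ(t),"tilt deg",s[:2]*57.3,s[2])
E
python3 s9.py
```

```text
[ 14.2  24.5 -21.2 105.7  11.   51.9 -89. ]
width 21.70308543038954 [562.6  -0.4   5. ]
F [-0.7  0.4 -4.2] [ 0.1 -0.4 -0.1] 25.4667
21.59683704151135 26.6833
scene 162 [117.8 156.5] [461.4 -24.7  30.4] tilt deg [-0.5 -0.4] 152.55918017503734
side 530 [112.2 155.8] [458.5 -23.9  29.2] tilt deg [ 0.3 -0.5] 152.77297186577036
wrist 0
```

Gripped at 21.7 mm and the lift is level. Now carry it under the bell, lift, and check heights by contact.

```bash
cat > s10.py <<'E'
from h import *
np.set_printoptions(precision=1,suppress=True)
a0=45+GY
ml(hp(G,a0,100),a0-90,max_speed=120)
print(tip(),monitor.current_q())
ml(hp(G,a0,136),max_speed=80)
c=ml(hp(G,a0,162),max_speed=20,contact_N=8); print("contact",c,tip(),monitor.current_wrist_force(),monitor.current_moment(),monitor.current_clock())
E
python3 s10.py
```

```text
[ 622.9 -156.3   99.9] [ 30.2  36.4 -25.8  95.5  18.9  52.5 -46.4]
contact False [ 622.9 -157.2  161.8] [ 1.  -0.5 -4.2] [ 0.2 -0.3  0. ] 30.4333
```

```bash
cat > s11.py <<'E'
from h import *
np.set_printoptions(precision=1,suppress=True)
for th in np.append(np.arange(50,91,4),91.4):
    c=ml(hp(G,th,161.8),th-90,max_speed=40,contact_N=30)
    F=np.array(monitor.current_wrist_force()); print(round(th,1),c,F,np.round(monitor.current_moment(),2),tip())
    if c: break
f=grab("side"); cv2.imwrite("pics/lock.png",cv2.resize(f["image"][100:260,280:480],(800,640))); print(monitor.current_clock())
E
python3 s11.py
```

```text
50.0 False [-0.5 -1.  -4.5] [ 0.3 -0.3  0. ] [ 618.1 -152.7  161.7]
54.0 False [ 0.5 -0.2 -3.9] [ 0.3 -0.3  0. ] [ 612.5 -148.5  161.8]
58.0 False [ 0.3  0.3 -3.7] [ 0.3 -0.2 -0. ] [ 606.5 -144.4  161.9]
62.0 False [-0.5 -0.1 -4.3] [ 0.3 -0.3  0. ] [ 600.2 -140.8  161.8]
66.0 False [ 0.3  0.6 -3.6] [ 0.3 -0.2  0. ] [ 593.6 -137.5  161.8]
70.0 False [ 1.  -0.7 -4.3] [ 0.3 -0.2  0. ] [ 586.8 -134.8  161.9]
74.0 False [ 0.6 -0.4 -3.9] [ 0.3 -0.3 -0. ] [ 579.8 -132.5  161.8]
78.0 False [ 0.9 -0.1 -4.2] [ 0.3 -0.2  0. ] [ 572.8 -130.7  161.9]
82.0 False [-0.2 -0.4 -4.4] [ 0.3 -0.2  0. ] [ 565.5 -129.5  161.8]
86.0 False [ 0.5  0.  -5.4] [ 0.4 -0.2  0. ] [ 558.2 -128.7  161.8]
90.0 False [-0.1 -0.1 -4.3] [ 0.4 -0.1  0.1] [ 550.9 -128.4  161.9]
91.4 False [ 0.  -0.8 -4.5] [ 0.3 -0.2 -0. ] [ 548.3 -128.4  161.8]
34.3833
```

Rotation went free. Lower onto the ledges and see whether they take the weight before letting go.

```bash
cat > s12.py <<'E'
from h import *
np.set_printoptions(precision=1,suppress=True)
c=ml(hp(G,91.4,157.5),max_speed=8,contact_N=4); print(c,tip(),monitor.current_wrist_force(),np.array(monitor.current_moment()))
E
python3 s12.py
```

```text
True [ 548.4 -128.7  159.4] [ 0.5 -1.   3.8] [-0.3 -0.3 -0. ]
```

```bash
cat > s13.py <<'E'
from h import *
from s4 import box
np.set_printoptions(precision=1,suppress=True)
ml(hp(G,91.4,159.9),max_speed=8)
jaws.grip(1.0); bot.hold(.5); print(monitor.current_wrist_force())
ml(hp(G,91.4,310),max_speed=150); p=tip()
f=grab("side"); cv2.imwrite("pics/lock.png",cv2.resize(f["image"][100:260,280:480],(800,640)))
for n in("side","scene"):
    f=grab(n);a=cloud(f).reshape(-1,3);a=a[~np.isnan(a).any(1)]
    h=box(a,510,600,-184,-70,165,200)
    if len(h)>20:
        v=cv2.fitLine(h[:,:2].astype(np.float32),cv2.DIST_HUBER,0,.01,.01).ravel(); print(n,len(h),np.degrees(np.arctan2(v[1],v[0])),cv2.minAreaRect(h[:,:2].astype(np.float32)),"z",np.percentile(h[:,2],[5,95]))
print(monitor.current_clock())
E
python3 s13.py
```

```text
[-0.9 -0.3 -0.4]
side 208 88.87247 ((547.4140014648438, -131.95379638671875), (25.21383285522461, 102.91924285888672), 0.6329811215400696) z [172.9 189.7]
scene 263 -86.730675 ((548.6261596679688, -130.8657989501953), (26.10341453552246, 106.69668579101562), 2.8766098022460938) z [171.4 189.9]
38.2
```

View pics/lock.png

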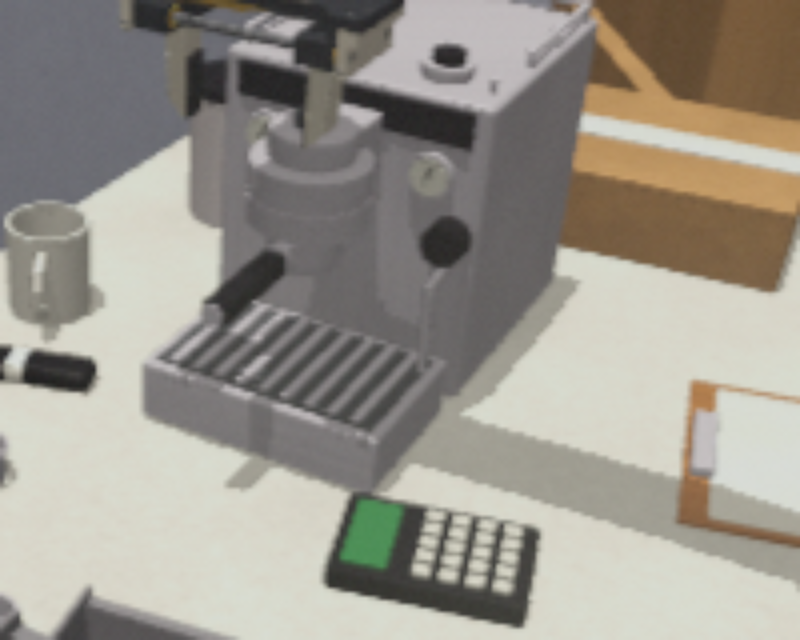

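Portafilter (250,285 in the crop) hangs straight out. Next, press the button, then look over the accessories with the wrist camera.

```bash
cat > s14.py <<'E'
from h import *
np.set_printoptions(precision=1,suppress=True)
p=tip(); ml([p[0],p[1],360],max_speed=200); jaws.grip(0.0,20)
mt([494.2,-346.5,360],0)
ml([494.2,-346.5,318],max_speed=120)
c=ml([494.2,-346.5,302],max_speed=15,contact_N=15); print(c,tip(),monitor.current_wrist_force()); bot.hold(.2)
ml([494.2,-346.5,380],max_speed=150); print(monitor.current_wrist_force(),monitor.current_clock())
jaws.grip(1.0,40)
mt([600,60,400],90); print(monitor.current_q(),monitor.current_clock())
f=grab("wrist"); cv2.imwrite("pics/acc.png",f["image"]); np.save("acc.npy",cloud(f))
for q,z in dict(basket_single=0,basket_double=0,tamper=0,scoop=0,brush=0,bin=0,bin_catch=76).items():
    print(q,[(round(x["score"],2),np.round(x["location"]),at_z(f,x["location"],z)[:2]) for x in cams.place_of(f,q)[:3]])
g=grab("scene"); print([(round(x["score"],2),np.round(x["location"]),at_z(g,x["location"],312)) for x in cams.place_of(g,"brew_button_top")[:3]])
E
python3 s14.py
```

```text
True [ 494.3 -346.7  305.8] [-0.4  0.7  5.9]
[ 0.3 -0.8 -0.3] 43.1417
[ 36.4  27.6 -65.5  81.2  25.   86.9  62. ] 46.15
basket_single [(0.64, array([370., 138.]), array([590.1, 131.6]))]
basket_double [(0.69, array([284., 214.]), array([717.2, -11.3]))]
tamper [(0.8, array([334., 193.]), array([681.1,  73.9])), (0.55, array([408., 243.]), array([771.4, 204.7]))]
scoop [(0.8, array([399., 198.]), array([689.3, 183.6])), (0.58, array([411.,  22.]), array([422.2, 184.9]))]
brush []
bin [(0.78, array([411.,  22.]), array([422.6, 183.8])), (0.5, array([327., 254.]), array([793.4,  62.3]))]
bin_catch [(0.38, array([456., 220.]), array([701.7, 253.1]))]
[(0.63, array([233., 108.]), array([ 501.2, -348.1,  312. ]))]
```

View pics/acc.png

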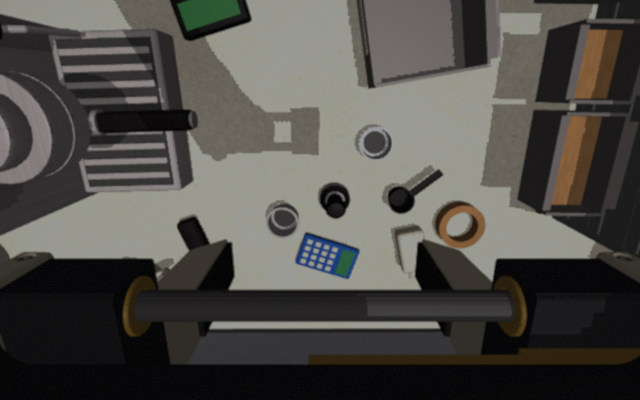

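The view shows the baskets (374,141) and (283,218), tamper (334,196), scoop (402,198) with its handle to (440,172), and the bin at top right. No brush is visible. Basket_double seems to have moved from its first position. I'll fit the poses from the cloud.

```bash
cat > s15.py <<'E'
from h import *
from s4 import box,circ
np.set_printoptions(precision=1,suppress=True)
a=np.load("acc.npy").reshape(-1,3);a=a[~np.isnan(a).any(1)]
print("table",np.median(box(a,620,660,-60,40,-8,8)[:,2]))
def rep(n,b,zs):
    q=box(a,*b,6,120); print(n,len(q),"zmax",np.percentile(q[:,2],[90,99]),"enc",cv2.minEnclosingCircle(q[:,:2].astype(np.float32)))
    for z in zs:
        t=q[(q[:,2]>z[0])&(q[:,2]<z[1])]
        if len(t)>10: print("   ",z,len(t),circ(t),cv2.minAreaRect(t[:,:2].astype(np.float32)))
rep("single",(550,635,90,175),[(14,26),(28,36)])
rep("double",(670,760,-70,25),[(16,26),(27,38)])
rep("tamper",(640,740,25,120),[(66,82),(12,22)])
rep("scoop",(625,740,140,260),[(24,36)])
w=box(a,300,540,60,330,66,86); print("bin walls",len(w),cv2.minAreaRect(w[:,:2].astype(np.float32)))
for n in("scene","side"):
    b=cloud(grab(n)).reshape(-1,3);b=b[~np.isnan(b).any(1)]; w=box(b,325,520,90,278,68,84)
    print(n,cv2.minAreaRect(w[:,:2].astype(np.float32)),cv2.boxPoints(cv2.minAreaRect(w[:,:2].astype(np.float32))).round(),w[:,2].max())
    fl=box(b,340,520,100,260,0,10); print("floor z",np.median(fl[:,2]))
    w=box(b,670,770,-80,20,26,38); print("dbl",circ(w))
E
python3 s15.py
```

```text
table -0.24368426358898887
single 355 zmax [22.7 23.9] enc ((595.5382690429688, 137.85520935058594), 27.084796905517578)
    (14, 26) 298 [595.  137.5  24.9] ((595.0062866210938, 137.5088348388672), (52.54502868652344, 52.782081604003906), 1.628766655921936)
double 499 zmax [32.2 33.3] enc ((729.3291015625, -1.10325288772583), 39.128414154052734)
    (16, 26) 103 [720.6 -10.4  23.7] ((721.163330078125, -9.831954956054688), (45.16924285888672, 48.020790100097656), 52.34223175048828)
    (27, 38) 253 [720.7 -10.5  25. ] ((721.2337646484375, -10.996927261352539), (52.040828704833984, 53.35551452636719), 87.91763305664062)
tamper 822 zmax [74.4 75.9] enc ((685.873779296875, 74.38848114013672), 25.145206451416016)
    (66, 82) 279 [684.5  74.6   9.9] ((685.470458984375, 74.34968566894531), (25.831212997436523, 28.44111442565918), 17.47551155090332)
    (12, 22) 354 [687.   74.6  21.1] ((682.0977172851562, 73.66144561767578), (42.03483963012695, 49.06905746459961), 8.532262802124023)
scoop 945 zmax [30.2 31.2] enc ((692.7099609375, 220.1927490234375), 60.82170486450195)
    (24, 36) 526 [694.9 233.   46.2] ((696.8384399414062, 209.6491241455078), (108.0812759399414, 90.24287414550781), 14.988160133361816)
bin walls 2246 ((461.6128845214844, 218.37869262695312), (222.9576873779297, 103.88784790039062), 89.94517517089844)
scene ((421.5101013183594, 190.5941162109375), (168.06912231445312, 165.39486694335938), 10.075812339782715) [[324. 257.]
 [353.  94.]
 [519. 124.]
 [490. 287.]] 83.85384618499529
floor z 3.60800582958052
dbl [722.3 -11.3  25. ]
side ((422.01934814453125, 188.9202880859375), (162.45054626464844, 167.7521514892578), 9.261690139770508) [[328. 259.]
 [355.  93.]
 [516. 119.]
 [489. 285.]] 83.88762073295004
floor z 5.233730789685865
dbl [721.4 -12.1  25.1]
```

basket_double was knocked aside (702,-49 → 721,-11); everything else is where it was first seen. Bin origin ≈ (423,183), yaw 99.7°. Next I'll fit the scoop, then pick the tamper first.

```bash
cat >> h.py <<'E'
BO=np.array([422.9,183.4]); BY=99.7
def binw(x,y):
    t=np.radians(BY); return BO+x*np.array([np.cos(t),np.sin(t)])+y*np.array([-np.sin(t),np.cos(t)])
def pickplace(src,tz,a_src,dst,pz,a_dst,width,squeeze,lift=165,extra=10):
    """tip heights; a=jaw angle (mod 180). dst angle is tied to src angle by the object turn."""
    best=None; q0=np.array(monitor.current_q())
    for k in(0,180,-180):
        q=[planner.ik([*p,z-DZ],down(a+k)) for p,z,a in((src,lift,a_src),(src,tz,a_src),(dst,lift,a_dst),(dst,pz,a_dst))]
        if any(x is None for x in q): continue
        q=np.array(q); c=abs(q[0]-q0).max()+2*abs(np.diff(q,axis=0)).max()
        if best is None or c<best[0]: best=(c,k)
    if best is None: print("no ik"); return False
    k=best[1]; jaws.grip(1.0,squeeze)
    mt([*src,lift],a_src+k); ml([*src,tz],max_speed=150)
    jaws.grip(0.0,squeeze); w=monitor.current_grip_width()*92; print("width",round(w,1),"want",width)
    if abs(w-width)>5:
        jaws.grip(1.0); ml([*src,lift]); return False
    ml([*src,lift],max_speed=150); mt([*dst,lift],a_dst+k)
    w=monitor.current_grip_width()*92
    ml([*dst,pz],max_speed=120,contact_N=12); print("at",tip(),round(w,1))
    jaws.grip(min(1,(w+extra)/92)); ml([*dst,lift],max_speed=200); print("t",monitor.current_clock()); return True
E
cat > s16.py <<'E'
from h import *
from s4 import box,circ
np.set_printoptions(precision=1,suppress=True)
a=np.load("acc.npy").reshape(-1,3);a=a[~np.isnan(a).any(1)]
s=box(a,630,725,155,248,22,36); print("scoop",len(s),cv2.minAreaRect(s[:,:2].astype(np.float32)))
far=s[np.hypot(s[:,0]-688,s[:,1]-183)>28]; near=s[np.hypot(s[:,0]-688,s[:,1]-183)<=24]; print("handle",far.mean(0),far.min(0),far.max(0),"cup",circ(near))
print(pickplace(np.array([686.3,74.5]),39,BY+90,binw(46,0),47,BY+90,31,30,lift=190))
E
python3 s16.py
```

```text
scoop 479 ((682.0963134765625, 202.46975708007812), (90.87774658203125, 84.06813049316406), 4.483485698699951)
handle [652.6 220.7  29.4] [633.9 198.4  23.1] [724.1 247.9  32. ] cup [684.9 180.7  19.6]
width 30.6 want 31
at [415.8 229.1  47.6] 30.1
t 55.3333
True
```

```bash
cat > s17.py <<'E'
from h import *
np.set_printoptions(precision=1,suppress=True)
print(pickplace(np.array([595.2,137.6]),3,BY,binw(-11,-48),24,BY,54,20))
print(pickplace(np.array([721.3,-10.9]),12,BY,binw(-11,48),25,BY,54,20))
p=tip(); mt([480,150,330],90)
f=grab("wrist"); cv2.imwrite("pics/bin1.png",f["image"]); print(monitor.current_clock(),[np.round(proj(f,[*binw(x,y),4])) for x,y in((-65,0),(46,0),(-11,-48),(-11,48))])
E
python3 s17.py
```

```text
width 53.2 want 54
at [472.4 180.8  24.6] 53.3
t 63.7917
True
width 53.1 want 54
at [378.  164.8  25.5] 52.7
t 72.7417
True
75.3833 [array([302., 119.]), array([383., 105.]), array([346., 147.]), array([335.,  75.])]
```

View pics/bin1.png

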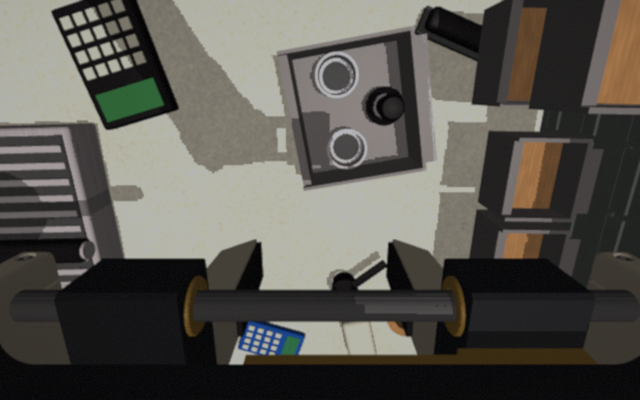

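All three items sit in the bin (baskets at 335,75 and 346,147, tamper at 385,105), and the front strip is free. The scoop goes last, over the double basket.

```bash
cat > s18.py <<'E'
from h import *
np.set_printoptions(precision=1,suppress=True)
print(pickplace(np.array([686.3,181.8]),5,BY+107.1,binw(-11,48),43,BY,40,15))
mt([480,150,330],90)
f=grab("wrist"); cv2.imwrite("pics/bin2.png",f["image"]); np.save("bin2.npy",cloud(f)); print(monitor.current_clock())
for n in("scene","side"):
    f=grab(n); print(n,[(round(x["score"],2),np.round(x["location"]),at_z(f,x["location"],250)) for x in cams.place_of(f,"top_row")[:2]],[(round(x["score"],2),np.round(x["location"])) for x in cams.recognise(f,"brush")[:2]])
E
python3 s18.py
```

```text
width 39.4 want 40
at [378.  164.8  43.4] 40.0
t 84.4333
True
87.0833
scene [(0.93, array([432., 274.]), array([560.2, 424.4, 250. ]))] [(0.26, array([424., 240.]))]
side [] []
```

View pics/bin2.png

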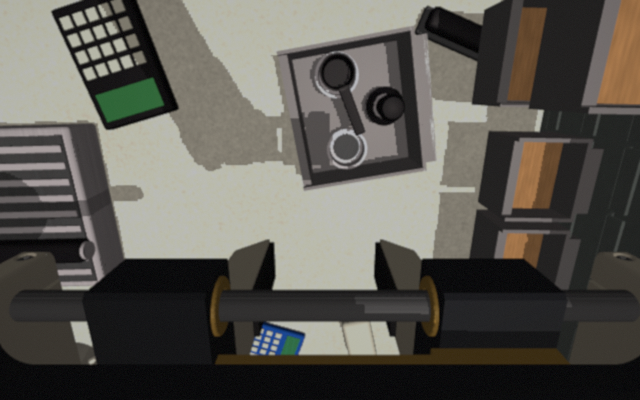

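The scoop sits inside the double basket. Next, look at the panel face to find the top louvre edge, and check the black thing next to the bin (450,30) by its height.

```bash
cat > s19.py <<'E'
from h import *
from s4 import box,circ
np.set_printoptions(precision=1,suppress=True)
for z in (420,380,340,300):
    try: mt([540,230,z],180); break
    except bot.Unreachable: print("no",z)
f=grab("wrist"); cv2.imwrite("pics/pan.png",f["image"]); W=cloud(f); np.save("pan.npy",W)
a=W.reshape(-1,3);a=a[~np.isnan(a).any(1)]
print([(round(x["score"],2),np.round(x["location"]),at_z(f,x["location"],250)) for x in cams.place_of(f,"top_row")[:2]])
for x in range(430,720,40):
    s=a[abs(a[:,0]-x)<8]; s=s[(s[:,1]>380)&(s[:,1]<470)]
    print(x,[(z,np.round(np.percentile(s[(s[:,2]>=z)&(s[:,2]<z+6),1],[3,97])) if ((s[:,2]>=z)&(s[:,2]<z+6)).sum()>2 else 0) for z in range(210,320,6)])
s=box(np.load("bin2.npy").reshape(-1,3),300,420,275,380,8,70); print("black obj",len(s),np.percentile(s[:,2],[50,90,98]) if len(s) else 0,s.min(0),s.max(0))
E
python3 s19.py
```

```text
[(0.75, array([305., 344.]), array([562. , 422.6, 250. ]))]
430 [(210, 0), (216, 0), (222, 0), (228, 0), (234, 0), (240, 0), (246, 0), (252, 0), (258, 0), (264, 0), (270, 0), (276, 0), (282, 0), (288, 0), (294, 0), (300, 0), (306, 0), (312, 0), (318, 0)]
470 [(210, array([438., 439.])), (216, 0), (222, 0), (228, array([423., 425.])), (234, array([423., 439.])), (240, array([422., 439.])), (246, array([423., 438.])), (252, 0), (258, 0), (264, 0), (270, 0), (276, 0), (282, 0), (288, 0), (294, 0), (300, 0), (306, 0), (312, 0), (318, 0)]
510 [(210, array([437., 439.])), (216, array([437., 438.])), (222, array([434., 439.])), (228, array([422., 439.])), (234, array([422., 439.])), (240, array([422., 439.])), (246, array([422., 438.])), (252, 0), (258, 0), (264, 0), (270, 0), (276, 0), (282, 0), (288, 0), (294, 0), (300, 0), (306, 0), (312, 0), (318, 0)]
550 [(210, array([436., 437.])), (216, 0), (222, 0), (228, array([422., 426.])), (234, array([422., 438.])), (240, array([421., 438.])), (246, array([421., 438.])), (252, 0), (258, 0), (264, 0), (270, 0), (276, 0), (282, 0), (288, 0), (294
[... 341 characters left out ...]
 0), (216, 0), (222, 0), (228, 0), (234, array([435., 437.])), (240, array([435., 436.])), (246, array([436., 437.])), (252, 0), (258, 0), (264, 0), (270, 0), (276, 0), (282, 0), (288, 0), (294, 0), (300, 0), (306, 0), (312, 0), (318, 0)]
670 [(210, 0), (216, 0), (222, 0), (228, 0), (234, 0), (240, 0), (246, 0), (252, 0), (258, 0), (264, 0), (270, 0), (276, 0), (282, 0), (288, 0), (294, 0), (300, 0), (306, 0), (312, 0), (318, 0)]
710 [(210, 0), (216, 0), (222, 0), (228, 0), (234, 0), (240, 0), (246, 0), (252, 0), (258, 0), (264, 0), (270, 0), (276, 0), (282, 0), (288, 0), (294, 0), (300, 0), (306, 0), (312, 0), (318, 0)]
black obj 2123 [40.8 64.6 68.8] [300.1 275.1   8.1] [412.3 379.4  70. ]
```

View pics/pan.png

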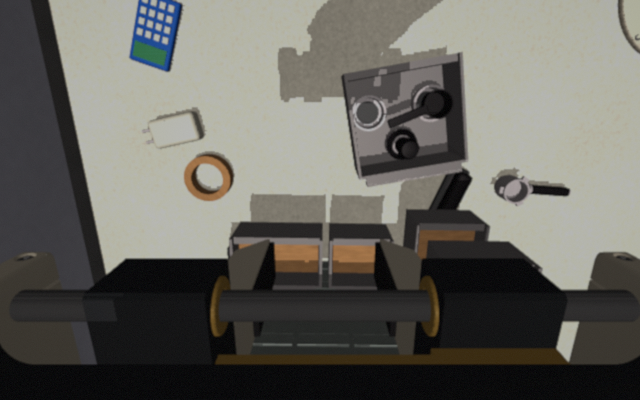

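The top louvre front sits at y≈421.7 (yaw 89.1°), with the catch line at about (560, 423.2, 250). The black thing is about 41 mm tall, so it is the stapler and not a brush. No brush shows in any view. Grip the bin and check for droop.

```bash
cat > s20.py <<'E'
from h import *
from s4 import box
np.set_printoptions(precision=1,suppress=True)
g=binw(-70,0); PY=89.1; T=np.array([560,423.2]); u=np.array([np.cos(np.radians(PY)),np.sin(np.radians(PY))]); H=T-149.5*u
best=None;q0=np.array(monitor.current_q())
for k in(0,180,-180):
    q=[planner.ik([*p,z-DZ],down(a+k)) for p,z,a in((g,150,BY),(g,24,BY),(H,229,PY),(H,196,PY),(H,330,PY))]
    if any(x is None for x in q): print(k,"no"); continue
    q=np.array(q); c=abs(np.diff(q,axis=0)).max()+.3*abs(q[0]-q0).max(); print(k,c)
    if best is None or c<best[0]: best=(c,k)
k=best[1]; open("k.txt","w").write(str(k))
p=tip(); ml([p[0],p[1],max(p[2],300)])
jaws.grip(36/92,60); mt([*g,150],BY+k); 
print(ml([*g,24],max_speed=100,contact_N=8),tip())
jaws.grip(0.0,60); print("w",monitor.current_grip_width()*92,monitor.current_wrist_force())
ml([*g,34],max_speed=20); print(monitor.current_wrist_force(),monitor.current_moment())
ml([*g,150],max_speed=70); print("w",monitor.current_grip_width()*92,monitor.current_clock())
for n in("scene","side"):
    f=grab(n); b=cloud(f).reshape(-1,3);b=b[~np.isnan(b).any(1)]
    cv2.imwrite(f"pics/lift_{n}.png",f["image"])
    t=np.radians(BY); d=b[:,:2]-BO; bx=d@[np.cos(t),np.sin(t)]; by=d@[-np.sin(t),np.cos(t)]
    for nm,m in dict(rear=(bx>66)&(bx<95)&(abs(by)<70),sideP=(abs(by-78)<4)&(abs(bx)<60),sideN=(abs(by+78)<4)&(abs(bx)<60)).items():
        z=b[m&(b[:,2]>150)&(b[:,2]<230)]; 
        if len(z)>10: print(n,nm,len(z),np.percentile(z[:,2],[50,90,97]))
        if len(z)>10 and nm!="rear":
            mm=m&(b[:,2]>190)&(b[:,2]<225); print("   slope",np.polyfit(bx[mm],b[mm,2],1) if mm.sum()>10 else 0)
E
python3 s20.py
```

```text
0 54.21217705245383
180 107.67897128537754
-180 107.67897128537757
False [435.3 114.6  24.5]
w 9.701337913516081 [-0.9  1.6  3.2]
[-0.7  0.3 -5. ] [-0.3 -0.2  0. ]
w 10.131267133626594 95.075
scene rear 329 [203.1 206.9 208.6]
scene sideP 276 [180.2 204.2 206.4]
   slope [ -0. 201.]
scene sideN 510 [180.4 202.8 205.7]
   slope [ -0.  198.9]
side rear 845 [202.9 206.9 207.6]
side sideP 366 [184.9 206.5 207.4]
   slope [ -0.  201.7]
side sideN 415 [187.1 206.  207.3]
   slope [ -0.  200.6]
```

Level (rear rim 207 vs 206 expected). Now carry it to the panel and hang it.

```bash
cat > s21.py <<'E'
from h import *
np.set_printoptions(precision=1,suppress=True)
PY=89.1; k=int(open("k.txt").read()); T=np.array([560,423.2]); u=np.array([np.cos(np.radians(PY)),np.sin(np.radians(PY))]); H=T-149.5*u
g=binw(-70,0)
ml([*g,232],max_speed=120)
ml([*(H-90*u),232],PY+k,max_speed=100)
c=ml([*H,232],max_speed=70,contact_N=10); print("in",c,tip(),monitor.current_wrist_force())
if not c:
    c=ml([*H,194],max_speed=15,contact_N=4); print("down",c,tip(),monitor.current_wrist_force(),monitor.current_moment())
f=grab("side"); cv2.imwrite("pics/hang_side.png",f["image"]); g2=grab("scene"); cv2.imwrite("pics/hang.png",np.hstack([f["image"][150:400,120:420],g2["image"][150:400,300:600]])); print(monitor.current_clock())
E
python3 s21.py
```

```text
in False [557.9 272.9 232. ] [ 0.1  0.9 -4.9]
down True [557.8 273.9 197.7] [ 0.7 -0.9  4.5] [ 0.9 -0.2  0. ]
101.0917
```

View pics/hang.png

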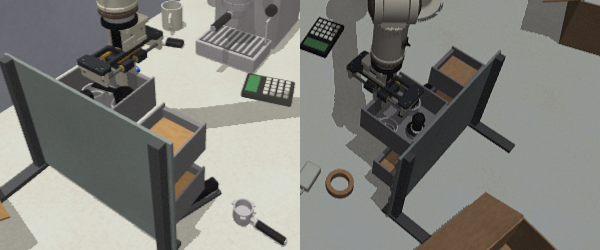

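Contact came at tip z 197.7 (198 expected for the slot ceiling on the louvre), so it is hooked. Release and check.

```bash
cat > s22.py <<'E'
from h import *
np.set_printoptions(precision=1,suppress=True)
p=tip(); ml([p[0],p[1],p[2]+.3],max_speed=5)
jaws.grip(36/92,20); bot.hold(.5); print(monitor.current_wrist_force())
ml([p[0],p[1],360],max_speed=120)
mt([500,120,400],90); jaws.grip(1.0)
for n in("wrist","side"):
    f=grab(n); cv2.imwrite(f"pics/end_{n}.png",f["image"])
    b=cloud(f).reshape(-1,3);b=b[~np.isnan(b).any(1)]
    m=b[(b[:,0]>470)&(b[:,0]<650)&(b[:,1]>255)&(b[:,1]<435)&(b[:,2]>238)&(b[:,2]<262)]
    A=np.c_[m[:,:2]-[560,340],np.ones(len(m))]; print(n,len(m),cv2.minAreaRect(m[:,:2].astype(np.float32)),"tilt",np.linalg.lstsq(A,m[:,2],rcond=None)[0]*[57.3,57.3,1])
    for q in("bin","portafilter","brush","tamper","scoop","basket_single","basket_double"):
        print("  ",q,[(round(x["score"],2),np.round(x["location"])) for x in cams.recognise(f,q)[:3]])
f=grab("scene"); b=cloud(f).reshape(-1,3);b=b[~np.isnan(b).any(1)]
h=b[(abs(b[:,0]-550)<40)&(b[:,1]>-184)&(b[:,1]<-70)&(b[:,2]>165)&(b[:,2]<200)]; print("handle",cv2.minAreaRect(h[:,:2].astype(np.float32)),np.percentile(h[:,2],[5,95]))
t=b[(np.hypot(b[:,0]-494.2,b[:,1]+346.5)<9)]; print("button top z",np.percentile(t[:,2],[50,95])); print(monitor.current_clock())
w=cv2.imread("pics/end_wrist.png"); cv2.imwrite("pics/end.png",np.vstack([w,f["image"]])[:,:] if 0 else np.hstack([w[:,:],f["image"]])[:, ::1]); 
cv2.imwrite("pics/end.png",cv2.resize(np.hstack([w,f["image"]]),(800,250),interpolation=cv2.INTER_AREA))
E
python3 s22.py
```

```text
[-0.3 -0.1 -0.2]
wrist 2973 ((525.8050537109375, 346.44891357421875), (159.0508270263672, 95.81458282470703), 89.12991333007812) tilt [  0.7   1.7 245.5]
   bin [(0.62, array([561., 197.])), (0.59, array([507., 180.]))]
   portafilter [(0.63, array([ 94., 209.])), (0.6, array([371., 284.])), (0.46, array([505., 179.]))]
   brush [(0.66, array([ 96., 207.])), (0.27, array([541., 192.]))]
   tamper [(0.71, array([456.,  22.])), (0.61, array([576., 227.]))]
   scoop [(0.65, array([540., 193.]))]
   basket_single []
   basket_double [(0.62, array([507., 178.]))]
side 518 ((558.42529296875, 327.1309509277344), (125.00615692138672, 164.2666778564453), 88.74517059326172) tilt [ -0.    3.5 245.1]
   bin [(0.94, array([241., 232.])), (0.47, array([324., 345.])), (0.18, array([208., 244.]))]
   portafilter [(0.7, array([346., 166.])), (0.68, array([368., 367.]))]
   brush []
   tamper [(0.53, array([372., 150.])), (0.4, array([212., 244.]))]
   scoop [(0.73, array([238., 241.]))]
   basket_single [(0.43, array([220., 248.]))]
   basket_double []
handle ((549.1852416992188, -131.33824157714844), (25.188390731811523, 104.68904113769531), 1.2602461576461792) [171.7 190.9]
button top z [308.8 314.5]
107.1583
```

View pics/end_wrist.png

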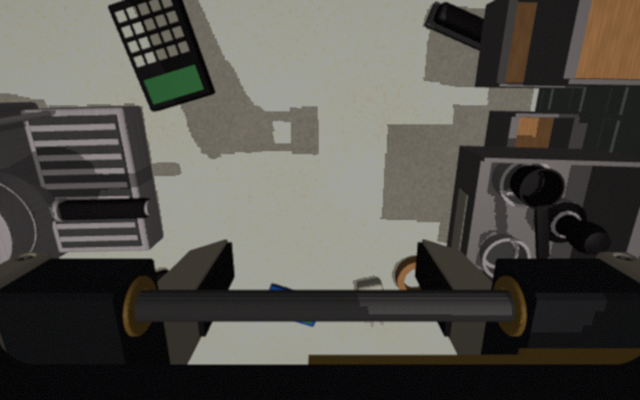

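The bin hangs on the top row at (520–640,150–280) with both baskets, the scoop and the tamper in it. The portafilter handle (100,208) is straight out. Handing in.

```bash
python3 -c "
from h import *
order.job_done(); print(monitor.current_clock())"
```

```text
the job is handed in; nothing more can be done
the job is handed in; nothing more can be done
```

The job is done and handed in, with the robot's clock at about 107 s of the 208 s allowed. No verdict was reported.

- **Portafilter:** I took the larger of the two and locked it. It let go cleanly, and at the last check its handle was within about 2° of straight out.
- **Brew button:** I pressed it about 6 mm, to its end. Afterwards its top read at roughly its original height, so it is out again.
- **Accessories:** Both baskets, the tamper and the scoop are in the bin; the scoop sits inside the double basket. I never saw a brush in the pictures and took it as absent. I did not look behind the machine. The detector's weak "brush" hits were the stapler (about 41 mm tall), the locked portafilter's handle and the scoop.
- **Bin:** It hangs on the top louvre, with contact within 0.5 mm of the expected height. It is square to within about 1° and roughly level. The plane fit gave 1.7–3.5° of tilt, most of it from the front wall being lower than the rear.
- **Other things on the desk:** Nothing was bumped, and the pictures show no sign that they moved. I did not measure them again at the end.

Two things disagreed with what was given or first measured:
- **Finger tips:** They are really about 36.5 mm short of the stated tool point. My first grip closed on air; I measured the offset by touching the desk and corrected for it.
- **Double basket:** It had been knocked about 4 cm aside, so I found it again before picking it up.

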